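# Put a polished metal specimen away in the cabinet drawer

### The arm

A 6-joint arm with a two-finger parallel gripper is mounted at the origin on the work surface. World frame = base frame: x ahead of the robot, y to its left, z up, the work surface at z = 0. Lengths are in m, angles in rad, forces in N, time in s.
With the tool pointing down it reaches from about 0.35 to 0.775 m from the base axis. Payload 5.5 kg.
Tool frame: the origin (TCP) lies at the very end of the fingers, on their centre line; the grasp point (between the pads) lies 19 mm behind it; z points along the fingers, y is the line along which they close (so a half turn about z gives the same grasp; the last joint's range is limited). The gripper opens to 85 mm and grips with 20 to 120 N. Pads are 22 mm wide; open, the fingers measure 114 mm over their backs; the gripper's body (76 mm by 85 mm) begins 54 mm behind the grasp point. The pads swing forward as they close: fully open they stand 13 mm farther back than shut.
Start: joints at [-1.247, 0.313, 0.046, 1.304, 0, 1.431], TCP at [0.257, -0.514, 0.231] pointing down, gripper open.
Joint ranges: [-2.76, 2.76], [-0.86, 1.69], [-1.03, 1.26], [-2.2, 2.34], [-1.47, 1.5], [-3.14, 3.14]. Speed limits (rad/s): [2.57, 2.57, 3.14, 3.14, 3.14, 3.14].

### API

Orientations are given as a unit quaternion [w, x, y, z].
In Python, from workcell import env, imaging, ticket gives the robot as it stands. The module is installed in compiled form; this text tells all that it offers.
- The arm moves only by the tool apply_moves, never from a script. Its argument "rows" is a list of rows, each an object with "xyz": the shift along the tool's x, y, z in mm, a list of three; "turn": the turn, a rotation vector about the tool's x, y, z in rad, a list of three; "grip": the opening, from 0 (shut) to 1 (fully open). A call has 1 to 12 rows; each row is the pose to reach, as a shift and turn from the pose commanded when the call began, along the tool's axes at that moment; what a row does not reach only later rows make up. A row lasts 1/12 s, in which the tool goes at most 41.7 mm and 7.16 degrees, less where a joint would pass 70% of its speed; a pose out of reach is approached as far as the arm can. A call with a gripper value outside its range is refused whole. The fingers move at their own pace and stop on an object; "force" is the grip in N (left out, the last holds). Time passes only in rows, so rows that repeat a pose let the fingers close. It gives the time, the measured TCP pose, the force, the opening and the grip force at its end, in the units of the state.
- env.get_state(): the state, without advancing time (a new reading comes with each control period).
- imaging.read_camera(name): name is "scene" or "side" or "wrist"; returns a dict with "color" (400x640x3 uint8, blue, green, red), "z_map" (400x640 float32, m along the optical axis (not along the pixel's ray), 0 where there is no reading), "camera_matrix" (3x3 intrinsics, pixels), "view" (4x4, takes a point from world to camera coordinates). Camera axes: x right, y down, z forward; pixel columns grow to the right and rows downward; lengths in m; the calibration is good to about 2 mm. A picture is of the moment at which its call begins.
- ticket.hand_in(): hands the job in; it is judged then, once.
The state is a dict: "clock": time; "joint_pos": joint angles; "qvel": joint speeds; "tau": joint torques, N m; "tcp_pos": TCP position; "orientation": TCP orientation; "wrist_force": force on the tool from outside, world axes, zero at the start; "ft_torque": the same for the moment, N m; "finger_gap": finger opening in m; "grip_force": force on a finger pad.
Only numpy, scipy, OpenCV 4.12 (cv2) and the standard library are available. Lean on these libraries where they do the work, as an engineer would, in place of code of your own. Each camera call takes 0.05 s, during which the arm holds its last target. There are 200 camera calls.

### The job

Pull open the top drawer of the small specimen cabinet and stand the black-mounted steel specimen, polished face up, wholly on the white plate inside it, then let go. Push the drawer fully shut without slamming it, leaving the other specimens and the brass test block where they are.

Things in the scene. Friction and masses are not known exactly. Their poses are not given: they have to be found in the camera images.
- cabinet: grey bench-top specimen cabinet with white drawer fronts, 240 (depth, x) x 290 (width, y) x 150 (height) mm, fixed to the bench. Origin: at bench level, under the middle of the front face; the fronts look along its own -x, towards the robot. Only the top drawer opens; the lower front is fixed. Top drawer's front panel: 15 mm thick, 284 mm wide, top edge 147 mm above the bench.
- bay_middle (a point): centre of the inner floor of the drawer's middle bay, 88 mm above the bench; axes as the cabinet's; moves with the drawer. Three bays lie behind the front panel, 80 mm wide (y) and 102 mm deep (x), centres 84 mm apart in y; walls and dividers reach 34 mm or less, the front panel 59 mm above this floor. Two bays hold green mounts, one the white plate.
- drawer (a joint): how far the top drawer is pulled out along the cabinet's -x, m: 0 shut, stops at 0.155; it slides with a little friction and stays where it is left. About 0.11 or more uncovers the bays entirely.
- drawer_handle (a point): middle of the top drawer's handle: a level steel bar 11 mm thick, 120 mm long along the cabinet's y, its centre line 40 mm in front of the drawer front (34 mm free gap), 128 mm above the bench and 22 mm below the cabinet's top; held by two pins 52 mm either side of the middle. Axes as the cabinet's; moves with the drawer.
- specimen: the specimen to put away: black plastic disc with a bright steel section in its upper, polished face, on the bench beside the cabinet's front, left or right; 30 mm in diameter, 25 mm tall, standing upright. Origin: centre of its underside, z up.
- plate: white plastic plate, 64 x 64 x 5 mm, lying loose in one of the drawer's three bays. Origin: centre of its underside, z up, axes along its edges; its top is 5 mm higher.
- red_mount: bystander: red disc with a copper section, on the bench, on the other side of the cabinet's front from the specimen; 30 mm in diameter, 25 mm tall, standing upright. Origin: centre of its underside, z up.
- green_mount_a: bystander: green disc with an aluminium section, in a bay of the drawer; 30 mm in diameter, 25 mm tall, standing upright. Origin: centre of its underside, z up.
- green_mount_b: bystander: green disc with a brass section, in another bay of the drawer; 30 mm in diameter, 25 mm tall, standing upright. Origin: centre of its underside, z up.
- test_block: bystander: low brass disc on the bench beside the cabinet, 56 mm in diameter, 14 mm high. Origin: centre of its underside.

How it is judged:
By the outcome, as a careful person would: the job done as asked, in the order asked, and still so for the second after the job is handed in, with the robot touching nothing.
It also fails if it takes over 69 s, if anything falls off the work surface, if the arm or the gripper's body presses on something with over 40 N, if the wrist force passes 120 N, or if a joint passes its speed limit or range.

## Working session

There is one attempt and no reset: what is moved stays moved. The work goes in short steps, Python scripts to look and compute and a tool call to move; the robot and the scene stay as the last step left them, time stands still between calls to the robot, and variables do not carry over. Pictures are saved under pics/ and viewed, at most 10 in all, crops included, and the job is handed in when it is done.

Besides the shell and the picture viewer there is one more tool, called after "Call:" as name(argument=value, ...) on one line, values as JSON. apply_moves: Moves the arm, as the interface text tells. Its arguments: {"type":"object","properties":{"rows":{"type":"array"},"force":{"type":"number"}},"required":["rows"]}

```bash
mkdir -p pics
cat > h.py <<'E'
import numpy as np, cv2
from workcell import env, imaging, ticket
def cloud(c):
    K=c["camera_matrix"];z=c["z_map"];v,u=np.mgrid[:z.shape[0],:z.shape[1]]
    P=np.stack([(u-K[0,2])/K[0,0]*z,(v-K[1,2])/K[1,1]*z,z],-1)
    T=np.linalg.inv(c["view"]);W=P@T[:3,:3].T+T[:3,3];W[z==0]=np.nan
    return W
E
python3 - <<'E'
from h import *
for n in ["scene","side"]:
    c=imaging.read_camera(n);cv2.imwrite(f"pics/{n}0.png",c["color"]);np.savez(f"{n}0.npz",**c)
    print(n,np.linalg.inv(c["view"])[:3].round(3).tolist())
s=env.get_state();print({k:np.round(v,3).tolist() for k,v in s.items()})
E
```

```text
scene [[0.843, 0.438, -0.312, 0.913], [0.538, -0.673, 0.507, -0.458], [0.012, -0.596, -0.803, 0.805]]
side [[-0.699, -0.495, 0.516, 0.015], [-0.715, 0.497, -0.492, 0.567], [-0.013, -0.713, -0.701, 0.922]]
{'clock': 0.1, 'joint_pos': [-1.247, 0.314, 0.045, 1.304, 0.0, 1.431], 'qvel': [0.0, -0.001, 0.002, 0.0, 0.0, -0.001], 'tau': [0.002, -48.173, 29.924, 0.013, -0.0, 0.0], 'tcp_pos': [0.257, -0.514, 0.23], 'orientation': [-0.001, 0.973, 0.23, -0.0], 'wrist_force': [0.008, 0.098, -0.503], 'ft_torque': [0.03, 0.0, -0.03], 'grip_force': 0.0, 'finger_gap': 0.085}
```

View pics/scene0.png

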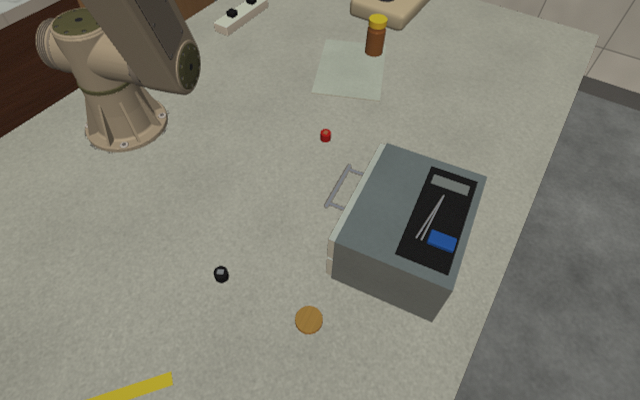

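View pics/side0.png

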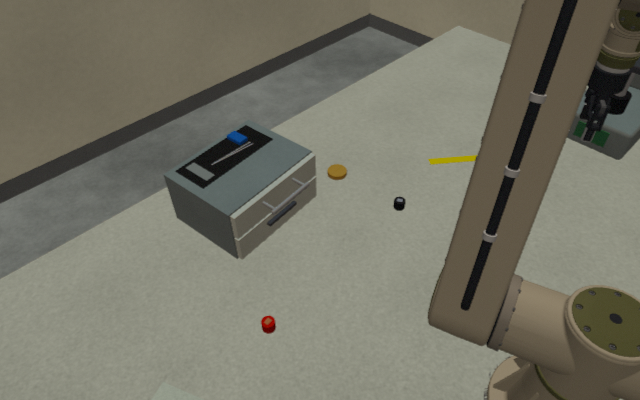

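The scene view shows the specimen at (221,274), the red mount at (325,135), the brass block at (309,320) and the handle bar from about (327,206) to (349,167). The side view agrees.

Run:
```python
from h import *
for n,px in [("scene",dict(spec=(221,274),red=(325,135),blk=(309,320))),("side",dict(spec=(399,203),red=(268,324),blk=(337,171)))]:
    c=dict(np.load(f"{n}0.npz"));W=cloud(c)
    for k,(u,v) in px.items():
        w=W[v-14:v+15,u-18:u+19].reshape(-1,3);h=.02 if k!="blk" else .009
        m=w[(w[:,2]>h)&(w[:,2]<.04)];print(n,k,m.mean(0).round(4),len(m),((m.min(0)+m.max(0))/2).round(4),m[:,2].max().round(4))
    m=(abs(W[...,2]-.15)<.005)&(W[...,0]>.3)&(abs(W[...,1])<.6)
    nl,l,st,_=cv2.connectedComponentsWithStats(m.astype(np.uint8));i=1+st[1:,4].argmax()
    p=W[l==i];r=cv2.minAreaRect(p[:,:2].astype(np.float32));print("cab",r,cv2.boxPoints(r).round(4).tolist(),p[:,2].mean())
    # handle
    b=cv2.boxPoints(r)
    np.save(n+"_box.npy",b)
    ctr=b.mean(0);
    m=(W[...,2]>.115)&(W[...,2]<.14)
    q=W[m];d=q[:,:2]-ctr;q=q[np.linalg.norm(d,axis=1)<.25]
    np.save(n+"_q.npy",q)
    best=None
    e=[(b[i]+b[(i+1)%4])/2 for i in range(4)]
    f=min(e,key=lambda t:np.hypot(*t)-0*1)
    f=min([t for t in e if abs(np.hypot(*(t-ctr))-.12)<.012],key=lambda t:np.hypot(*t))
    a=(f-ctr)/np.hypot(*(f-ctr)) # outward front (-x)
    y=np.array([a[1],-a[0]])
    print("front",f,"cab yaw",np.arctan2(-a[1],-a[0]))
    o=(q[:,:2]-f)@a; s=(q[:,:2]-f)@y
    k=(o>.025)&(o<.07)&(abs(s)<.1); print("handle",k.sum(),o[k].mean(),np.percentile(o[k],[2,98]),s[k].min(),s[k].max(),q[k,2].max())
```

```text
scene spec [ 0.5381 -0.2255  0.0248] 146 [ 0.5375 -0.2247  0.0245] 0.0284
scene red [0.5028 0.2542 0.0245] 70 [0.5023 0.2539 0.0243] 0.0286
scene blk [ 0.7476 -0.2063  0.0134] 594 [ 0.7476 -0.2056  0.0135] 0.0172
cab ((0.8220489025115967, 0.05756831169128418), (0.2399233877658844, 0.293910413980484), 6.828051567077637) [[0.6855000257492065, 0.1891999989748001], [0.7203999757766724, -0.10260000079870224], [0.9585999846458435, -0.07410000264644623], [0.9236999750137329, 0.21770000457763672]] 0.14995308095389362
front [0.702938   0.04330605] cab yaw 0.11917198
handle 282 0.03808064847049107 [0.02667036 0.04497765] -0.06554874015966408 0.061028902376027074 0.13633314782964212
side spec [ 0.5359 -0.2203  0.0249] 86 [ 0.5381 -0.2216  0.0248] 0.0294
side red [0.4999 0.2594 0.0251] 148 [0.5008 0.2591 0.0255] 0.0305
side blk [ 0.7451 -0.201   0.0144] 216 [ 0.7468 -0.2032  0.0142] 0.0194
cab ((0.8221730589866638, 0.05953986197710037), (0.24661636352539062, 0.29462912678718567), 6.825510501861572) [[0.682200014591217, 0.19120000302791595], [0.717199981212616, -0.10140000283718109], [0.9621000289916992, -0.07209999859333038], [0.9271000027656555, 0.22050000727176666]] 0.15073796771742223
front [0.6997388  0.04488517] cab yaw 0.11912754
handle 238 0.03829120849038458 [0.02695988 0.04322573] -0.06353568016358974 0.06540619371622412 0.13687810531778077
```

```bash
cat >> h.py <<'E'
from scipy.spatial.transform import Rotation as Rn
def go(target,yyaw=None):
    "shift (mm, tool axes) and turn to bring the TCP to target, pointing down, tool y heading yyaw (mod pi)"
    s=env.get_state();q=s["orientation"];R=Rn.from_quat([*q[1:],q[0]]);p=np.array(s["tcp_pos"])
    sh=R.inv().apply(np.array(target)-p)*1000
    y=R.as_matrix()[:,1];cur=np.arctan2(y[1],y[0])
    out=[]
    for k in ([0,np.pi] if yyaw is not None else []):
        a=yyaw+k;T=np.array([[-np.sin(a),np.cos(a),0],[np.cos(a),np.sin(a),0],[0,0,-1]]).T
        T=np.column_stack([np.cross([np.cos(a),np.sin(a),0],[0,0,-1]),[np.cos(a),np.sin(a),0],[0,0,-1]])
        out.append((R.inv()*Rn.from_matrix(T)).as_rotvec().round(3).tolist())
    print("t",round(s["clock"],2),"tcp",p.round(4),"j6",round(s["joint_pos"][5],2),"shift",sh.round(1).tolist(),"turn",out)
E
python3 -c "
from h import *
go([.663,.039,.235],.119)"
```

```text
t 0.1 tcp [ 0.2571 -0.5138  0.2305] j6 1.43 shift [610.3, -312.8, -3.9] turn [[-0.001, -0.001, -1.226], [-0.001, 0.001, 1.916]]
```

Call:
apply_moves(rows=[{"xyz": [610, -313, -4], "turn": [0, 0, -1.226], "grip": 0.38}, {"xyz": [610, -313, -4], "turn": [0, 0, -1.226], "grip": 0.38}, {"xyz": [610, -313, -4], "turn": [0, 0, -1.226], "grip": 0.38}, {"xyz": [610, -313, -4], "turn": [0, 0, -1.226], "grip": 0.38}, {"xyz": [610, -313, -4], "turn": [0, 0, -1.226], "grip": 0.38}, {"xyz": [610, -313, -4], "turn": [0, 0, -1.226], "grip": 0.38}, {"xyz": [610, -313, -4], "turn": [0, 0, -1.226], "grip": 0.38}, {"xyz": [610, -313, -4], "turn": [0, 0, -1.226], "grip": 0.38}, {"xyz": [610, -313, -4], "turn": [0, 0, -1.226], "grip": 0.38}, {"xyz": [610, -313, -4], "turn": [0, 0, -1.226], "grip": 0.38}, {"xyz": [610, -313, -4], "turn": [0, 0, -1.226], "grip": 0.38}, {"xyz": [610, -313, -4], "turn": [0, 0, -1.226], "grip": 0.38}])

```text
clock: 1.1
tcp_pos: [0.5536, -0.1091, 0.2339]
orientation: [-0.0, 0.664, 0.748, -0.0]
wrist_force: [0.4, -1.2, -0.7]
finger_gap: 0.0325
grip_force: 0.0
```

```bash
python3 -c "
from h import *
go([.663,.039,.235],.119)"
```

```text
t 1.1 tcp [ 0.5536 -0.1091  0.2339] j6 1.11 shift [134.0, 126.3, -1.1] turn [[-0.001, -0.0, 0.0], [0.0, -0.001, -3.141]]
```

Call:
apply_moves(rows=[{"xyz": [134, 126, -1], "turn": [0, 0, 0], "grip": 0.38}, {"xyz": [134, 126, -1], "turn": [0, 0, 0], "grip": 0.38}, {"xyz": [134, 126, -1], "turn": [0, 0, 0], "grip": 0.38}, {"xyz": [134, 126, -1], "turn": [0, 0, 0], "grip": 0.38}, {"xyz": [134, 126, -1], "turn": [0, 0, 0], "grip": 0.38}, {"xyz": [134, 126, -1], "turn": [0, 0, 0], "grip": 0.38}, {"xyz": [134, 126, -1], "turn": [0, 0, 0], "grip": 0.38}])

```text
clock: 1.68
tcp_pos: [0.6621, 0.038, 0.2339]
orientation: [-0.001, 0.663, 0.749, -0.001]
wrist_force: [0.1, -0.3, 0.4]
finger_gap: 0.0323
grip_force: 0.0
```

Run:
```python
from h import *
c=imaging.read_camera("wrist");cv2.imwrite("pics/w1.png",c["color"]);W=cloud(c)
f=np.array([.7025,.0435]);a=-np.array([np.cos(.119),np.sin(.119)]);y=np.array([a[1],-a[0]])
q=W[(W[...,2]>.115)&(W[...,2]<.139)];o=(q[:,:2]-f)@a;s=(q[:,:2]-f)@y
k=(o>.025)&(o<.055)&(abs(s)<.08);print(k.sum(),np.percentile(o[k],[1,50,99]),s[k].min(),s[k].max(),np.percentile(q[k,2],98), np.polyfit(s[k],o[k],1))
print(np.linalg.inv(c["view"])[:3].round(3).tolist())
go([.663,.039,.11],.119)
```

```text
2509 [0.02581991 0.03996312 0.04566801] -0.06328994988424211 0.06638732708661474 0.13484160720608965 [-0.0043181   0.03935241]
[[0.993, 0.115, 0.033, 0.652], [0.12, -0.946, -0.301, 0.115], [-0.003, 0.303, -0.953, 0.377]]
t 1.73 tcp [0.6616 0.0369 0.2343] j6 1.39 shift [1.9, 1.8, 124.3] turn [[-0.002, 0.0, 0.001], [-0.0, -0.003, -3.141]]
```

View pics/w1.png

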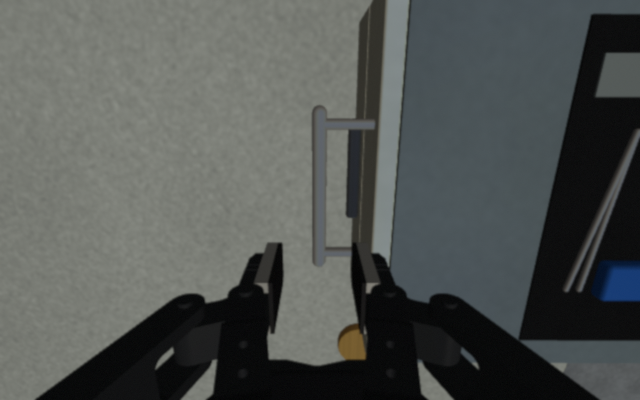

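The wrist view shows the bar upright at column 320 (rows 105–265), between the fingers at columns 275 and 358. I'll descend and close.

Call:
apply_moves(rows=[{"xyz": [2, 2, 40], "turn": [0, 0, 0], "grip": 0.38}, {"xyz": [2, 2, 75], "turn": [0, 0, 0], "grip": 0.38}, {"xyz": [2, 2, 100], "turn": [0, 0, 0], "grip": 0.38}, {"xyz": [2, 2, 115], "turn": [0, 0, 0], "grip": 0.38}, {"xyz": [2, 2, 124], "turn": [0, 0, 0], "grip": 0.38}, {"xyz": [2, 2, 124], "turn": [0, 0, 0], "grip": 0.38}, {"xyz": [2, 2, 124], "turn": [0, 0, 0], "grip": 0.0}, {"xyz": [2, 2, 124], "turn": [0, 0, 0], "grip": 0.0}, {"xyz": [2, 2, 124], "turn": [0, 0, 0], "grip": 0.0}, {"xyz": [2, 2, 124], "turn": [0, 0, 0], "grip": 0.0}, {"xyz": [2, 2, 124], "turn": [0, 0, 0], "grip": 0.0}], force=40)

```text
clock: 2.65
tcp_pos: [0.6635, 0.0381, 0.1129]
orientation: [0.001, 0.664, 0.748, -0.001]
wrist_force: [-4.9, -3.1, 3.7]
finger_gap: 0.0095
grip_force: 39.2
```

Call:
apply_moves(rows=[{"xyz": [0, -3, 0], "turn": [0, 0, 0], "grip": 0.0}, {"xyz": [0, -10, 0], "turn": [0, 0, 0], "grip": 0.0}, {"xyz": [0, -23, 0], "turn": [0, 0, 0], "grip": 0.0}, {"xyz": [0, -38, 0], "turn": [0, 0, 0], "grip": 0.0}, {"xyz": [0, -54, 0], "turn": [0, 0, 0], "grip": 0.0}, {"xyz": [0, -70, 0], "turn": [0, 0, 0], "grip": 0.0}, {"xyz": [0, -86, 0], "turn": [0, 0, 0], "grip": 0.0}, {"xyz": [0, -102, 0], "turn": [0, 0, 0], "grip": 0.0}, {"xyz": [0, -118, 0], "turn": [0, 0, 0], "grip": 0.0}, {"xyz": [0, -131, 0], "turn": [0, 0, 0], "grip": 0.0}, {"xyz": [0, -140, 0], "turn": [0, 0, 0], "grip": 0.0}, {"xyz": [0, -145, 0], "turn": [0, 0, 0], "grip": 0.0}])

```text
clock: 3.65
tcp_pos: [0.5206, 0.021, 0.1129]
orientation: [0.002, 0.664, 0.748, 0.001]
wrist_force: [2.3, -4.6, 4.4]
finger_gap: 0.0096
grip_force: 40.0
```

Call:
apply_moves(rows=[{"xyz": [0, -2, 0], "turn": [0, 0, 0], "grip": 0.0}, {"xyz": [0, -2, 0], "turn": [0, 0, 0], "grip": 0.38}, {"xyz": [0, -2, 0], "turn": [0, 0, 0], "grip": 0.38}, {"xyz": [0, -2, 0], "turn": [0, 0, 0], "grip": 0.38}, {"xyz": [0, -2, 0], "turn": [0, 0, 0], "grip": 0.38}, {"xyz": [0, -2, -20], "turn": [0, 0, 0], "grip": 0.38}, {"xyz": [0, -2, -60], "turn": [0, 0, 0], "grip": 0.38}, {"xyz": [0, -2, -100], "turn": [0, 0, 0], "grip": 0.38}, {"xyz": [0, -2, -140], "turn": [0, 0, 0], "grip": 0.38}, {"xyz": [0, -2, -150], "turn": [0, 0, 0], "grip": 0.38}, {"xyz": [0, -2, -150], "turn": [0, 0, 0], "grip": 0.38}])

```text
clock: 4.57
tcp_pos: [0.5201, 0.0217, 0.2649]
orientation: [0.003, 0.664, 0.748, 0.002]
wrist_force: [-0.0, -0.8, 0.0]
finger_gap: 0.0327
grip_force: 0.0
```

Run:
```python
from h import *
for n in ["scene","wrist"]:
    c=imaging.read_camera(n);np.savez(f"{n}2.npz",**c);cv2.imwrite(f"pics/{n}2.png",c["color"])
go([.5375,-.223,.15])
```

```text
t 4.67 tcp [0.518  0.0218 0.2606] j6 1.34 shift [-245.5, -9.7, 110.5] turn []
```

View pics/scene2.png

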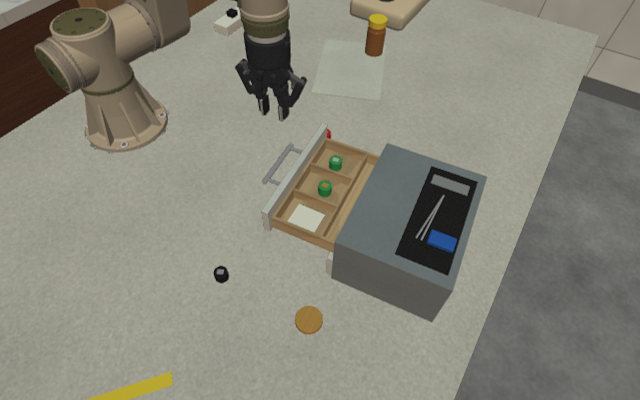

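View pics/wrist2.png

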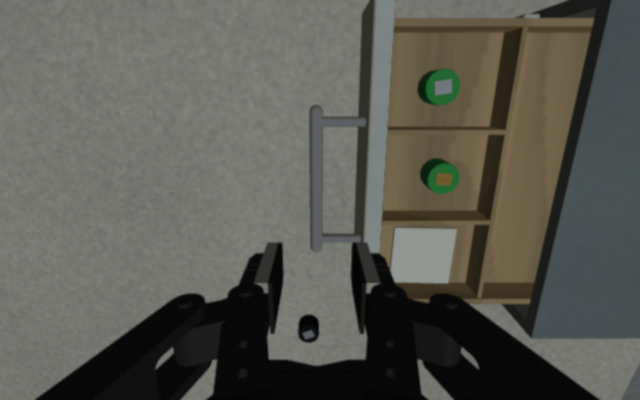

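The drawer is open. The plate is in the right-hand (-y) bay at wrist (424,255), scene (306,218), and the specimen is at wrist (309,327).

Run:
```python
from h import *
for n in ["scene","wrist"]:
    c=dict(np.load(f"{n}2.npz"));W=cloud(c);b=c["color"].astype(int)
    m=(abs(W[...,2]-.093)<.007)&(b.min(-1)>110)&(b.max(-1)-b.min(-1)<45)&(W[...,0]>.5)
    l=cv2.connectedComponentsWithStats(m.astype(np.uint8));i=1+l[2][1:,4].argmax();p=W[l[1]==i]
    print(n,"plate",l[2][i],cv2.minAreaRect(p[:,:2].astype(np.float32)),p[:,2].mean())
    h=W[(W[...,2]>.02)&(W[...,2]<.032)&(np.hypot(W[...,0]-.5375,W[...,1]+.223)<.03)];print("spec",len(h),h.mean(0).round(4),((h.max(0)+h.min(0))/2).round(4))
    for nm,u in [("green",1)]:
        g=(b[...,1]>b[...,2]+40)&(b[...,1]>b[...,0]+30);l=cv2.connectedComponentsWithStats(g.astype(np.uint8))
        for i in range(1,l[0]):
            if l[2][i,4]>40: print("green",np.nanmean(W[l[1]==i],0).round(3))
go([.5375,-.223,.09],.119)
```

```text
scene plate [287 203  38  30 633] ((0.6371896862983704, -0.04679284989833832), (0.06710949540138245, 0.057576801627874374), 5.2054057121276855) 0.09231222771438273
spec 149 [ 0.5386 -0.2255  0.0247] [ 0.5369 -0.225   0.0242]
green [0.617 0.105 0.108]
green [0.636 0.028 0.108]
wrist plate [ 391  228   66   55 3217] ((0.6395294666290283, -0.053125664591789246), (0.0662883073091507, 0.06360893696546555), 5.344383239746094) 0.093272639420494
spec 342 [ 0.5351 -0.2206  0.0251] [ 0.5352 -0.2225  0.024 ]
green [0.613 0.113 0.113]
green [0.632 0.036 0.113]
t 4.67 tcp [0.518  0.0218 0.2606] j6 1.34 shift [-245.5, -9.7, 170.5] turn [[-0.0, -0.0, 0.0], [0.0, -0.0, -3.141]]
```

Call:
apply_moves(rows=[{"xyz": [-40, -2, 0], "turn": [0, 0, 0], "grip": 0.62}, {"xyz": [-80, -4, 0], "turn": [0, 0, 0], "grip": 0.62}, {"xyz": [-120, -5, 0], "turn": [0, 0, 0], "grip": 0.62}, {"xyz": [-160, -7, 20], "turn": [0, 0, 0], "grip": 0.62}, {"xyz": [-195, -8, 40], "turn": [0, 0, 0], "grip": 0.62}, {"xyz": [-220, -9, 70], "turn": [0, 0, 0], "grip": 0.62}, {"xyz": [-238, -10, 100], "turn": [0, 0, 0], "grip": 0.62}, {"xyz": [-245, -10, 130], "turn": [0, 0, 0], "grip": 0.62}, {"xyz": [-245, -10, 150], "turn": [0, 0, 0], "grip": 0.62}, {"xyz": [-245, -10, 170], "turn": [0, 0, 0], "grip": 0.62}, {"xyz": [-245, -10, 170], "turn": [0, 0, 0], "grip": 0.62}, {"xyz": [-245, -10, 170], "turn": [0, 0, 0], "grip": 0.62}])

```text
clock: 5.67
tcp_pos: [0.5347, -0.2215, 0.0883]
orientation: [-0.003, 0.664, 0.748, -0.001]
wrist_force: [-0.7, 0.4, 0.2]
finger_gap: 0.053
grip_force: 0.0
```

Run:
```python
from h import *
c=imaging.read_camera("wrist");cv2.imwrite("pics/w3.png",c["color"]);W=cloud(c)
h=W[(W[...,2]>.018)&(W[...,2]<.032)&(np.hypot(W[...,0]-.5375,W[...,1]+.223)<.03)];print("spec",len(h),h.mean(0).round(4),((h.max(0)+h.min(0))/2).round(4))
go([.537,-.223,.003],.119)
```

```text
spec 1537 [ 0.5358 -0.2215  0.0252] [ 0.5358 -0.2227  0.0227]
t 5.72 tcp [ 0.5361 -0.2221  0.0901] j6 0.92 shift [-1.1, 1.0, 87.1] turn [[-0.002, -0.002, 0.0], [0.003, -0.004, -3.141]]
```

View pics/w3.png

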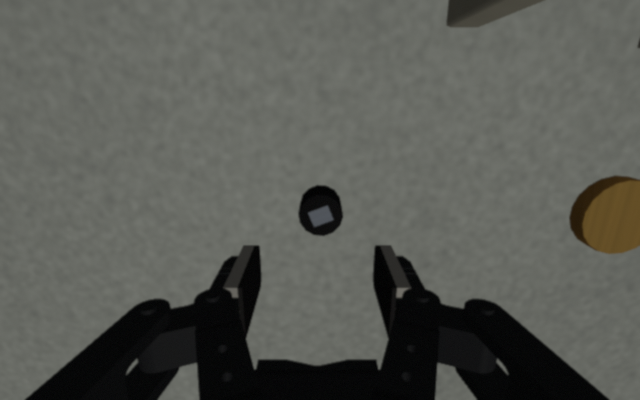

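The specimen at (320,210) is centred between the fingers, polished face up. I'll descend, grip and lift.

Call:
apply_moves(rows=[{"xyz": [0, 0, 25], "turn": [0, 0, 0], "grip": 0.62}, {"xyz": [0, 0, 50], "turn": [0, 0, 0], "grip": 0.62}, {"xyz": [0, 0, 70], "turn": [0, 0, 0], "grip": 0.62}, {"xyz": [0, 0, 80], "turn": [0, 0, 0], "grip": 0.62}, {"xyz": [0, 0, 86], "turn": [0, 0, 0], "grip": 0.62}, {"xyz": [0, 0, 86], "turn": [0, 0, 0], "grip": 0.62}, {"xyz": [0, 0, 86], "turn": [0, 0, 0], "grip": 0.1}, {"xyz": [0, 0, 86], "turn": [0, 0, 0], "grip": 0.1}, {"xyz": [0, 0, 86], "turn": [0, 0, 0], "grip": 0.1}, {"xyz": [0, 0, 86], "turn": [0, 0, 0], "grip": 0.1}, {"xyz": [0, 0, 86], "turn": [0, 0, 0], "grip": 0.1}, {"xyz": [0, 0, 86], "turn": [0, 0, 0], "grip": 0.1}], force=35)

```text
clock: 6.72
tcp_pos: [0.5384, -0.2235, 0.007]
orientation: [0.002, 0.664, 0.748, 0.0]
wrist_force: [-0.3, 1.2, 5.3]
finger_gap: 0.029
grip_force: 34.9
```

```bash
python3 -c "
from h import *
print(env.get_state()['finger_gap'],env.get_state()['grip_force'])
go([.638,-.051,.24],.119)"
```

```text
0.02895916319231516 34.92809057235718
t 6.72 tcp [ 0.5384 -0.2235  0.007 ] j6 0.92 shift [159.0, 120.0, -233.0] turn [[0.003, 0.002, 0.0], [-0.003, 0.004, -3.142]]
```

Call:
apply_moves(rows=[{"xyz": [0, 0, -15], "turn": [0, 0, 0], "grip": 0.1}, {"xyz": [0, 0, -45], "turn": [0, 0, 0], "grip": 0.1}, {"xyz": [0, 0, -80], "turn": [0, 0, 0], "grip": 0.1}, {"xyz": [0, 0, -115], "turn": [0, 0, 0], "grip": 0.1}, {"xyz": [0, 0, -150], "turn": [0, 0, 0], "grip": 0.1}, {"xyz": [10, 8, -185], "turn": [0, 0, 0], "grip": 0.1}, {"xyz": [30, 23, -205], "turn": [0, 0, 0], "grip": 0.1}, {"xyz": [55, 42, -215], "turn": [0, 0, 0], "grip": 0.1}, {"xyz": [85, 64, -215], "turn": [0, 0, 0], "grip": 0.1}, {"xyz": [115, 87, -215], "turn": [0, 0, 0], "grip": 0.1}, {"xyz": [140, 106, -215], "turn": [0, 0, 0], "grip": 0.1}, {"xyz": [159, 120, -215], "turn": [0, 0, 0], "grip": 0.1}])

```text
clock: 7.72
tcp_pos: [0.6384, -0.0482, 0.2206]
orientation: [0.0, 0.663, 0.748, 0.0]
wrist_force: [-1.1, -0.5, -1.1]
finger_gap: 0.0288
grip_force: 34.7
```

Call:
apply_moves(rows=[{"xyz": [0, 0, 0], "turn": [0, 0, 0], "grip": 0.1}, {"xyz": [0, 0, 0], "turn": [0, 0, 0], "grip": 0.1}, {"xyz": [0, 0, 0], "turn": [0, 0, 0], "grip": 0.1}])

```text
clock: 7.97
tcp_pos: [0.637, -0.051, 0.2202]
orientation: [-0.0, 0.664, 0.748, -0.0]
wrist_force: [-0.1, -0.4, -1.6]
finger_gap: 0.0289
grip_force: 34.7
```

Run:
```python
from h import *
c=imaging.read_camera("wrist");cv2.imwrite("pics/w4.png",c["color"]);W=cloud(c);b=c["color"].astype(int)
m=(abs(W[...,2]-.093)<.005)&(b.max(-1)-b.min(-1)<45)&(b.min(-1)>90)&(np.hypot(W[...,0]-.638,W[...,1]+.051)<.06)
p=W[m];print(m.sum(),cv2.minAreaRect(p[:,:2].astype(np.float32)) if m.any() else 0)
print(env.get_state()['finger_gap'])
go([.638,-.051,.102],.119)
```

```text
5552 ((0.6385722160339355, -0.05424897372722626), (0.0663459524512291, 0.06658320128917694), 5.443196773529053)
0.028744754951601344
t 8.02 tcp [ 0.6369 -0.0515  0.2202] j6 1.25 shift [0.4, 1.2, 118.2] turn [[-0.0, 0.0, -0.001], [0.001, 0.001, 3.141]]
```

View pics/w4.png

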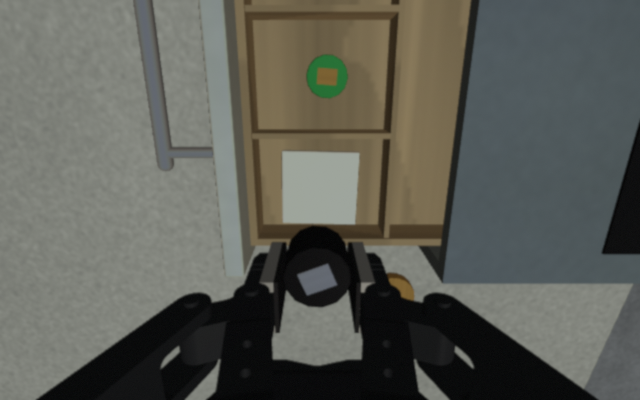

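The plate spans (282–358, 152–224) in the wrist view. The specimen is held level and face up at (318,275). I'll lower it gently.

Call:
apply_moves(rows=[{"xyz": [0, 1, 25], "turn": [0, 0, 0], "grip": 0.1}, {"xyz": [0, 1, 50], "turn": [0, 0, 0], "grip": 0.1}, {"xyz": [0, 1, 75], "turn": [0, 0, 0], "grip": 0.1}, {"xyz": [0, 1, 95], "turn": [0, 0, 0], "grip": 0.1}, {"xyz": [0, 1, 107], "turn": [0, 0, 0], "grip": 0.1}, {"xyz": [0, 1, 113], "turn": [0, 0, 0], "grip": 0.1}, {"xyz": [0, 1, 116], "turn": [0, 0, 0], "grip": 0.1}, {"xyz": [0, 1, 117], "turn": [0, 0, 0], "grip": 0.1}, {"xyz": [0, 1, 117], "turn": [0, 0, 0], "grip": 0.1}, {"xyz": [0, 1, 117], "turn": [0, 0, 0], "grip": 0.1}])

```text
clock: 8.85
tcp_pos: [0.6391, -0.0511, 0.1045]
orientation: [0.001, 0.664, 0.748, 0.0]
wrist_force: [0.3, -0.1, -0.8]
finger_gap: 0.0285
grip_force: 34.7
```

Call:
apply_moves(rows=[{"xyz": [0, 0, 1], "turn": [0, 0, 0], "grip": 0.1}, {"xyz": [0, 0, 2], "turn": [0, 0, 0], "grip": 0.1}, {"xyz": [0, 0, 3], "turn": [0, 0, 0], "grip": 0.1}, {"xyz": [0, 0, 3], "turn": [0, 0, 0], "grip": 0.1}, {"xyz": [0, 0, 3], "turn": [0, 0, 0], "grip": 0.1}])

```text
clock: 9.27
tcp_pos: [0.6383, -0.0505, 0.1002]
orientation: [-0.0, 0.664, 0.748, -0.0]
wrist_force: [0.1, -0.6, -0.5]
finger_gap: 0.0289
grip_force: 34.7
```

Call:
apply_moves(rows=[{"xyz": [0, 0, 0.5], "turn": [0, 0, 0], "grip": 0.1}, {"xyz": [0, 0, 1], "turn": [0, 0, 0], "grip": 0.1}, {"xyz": [0, 0, 1], "turn": [0, 0, 0], "grip": 0.1}, {"xyz": [0, 0, 1], "turn": [0, 0, 0], "grip": 0.1}])

```text
clock: 9.6
tcp_pos: [0.6385, -0.0505, 0.0999]
orientation: [0.0, 0.664, 0.748, 0.0]
wrist_force: [-2.2, 1.1, 5.5]
finger_gap: 0.0285
grip_force: 35.2
```

Contact is felt, so I'll release gradually and go up.

Call:
apply_moves(rows=[{"xyz": [0, 0, -0.5], "turn": [0, 0, 0], "grip": 0.4}, {"xyz": [0, 0, -0.5], "turn": [0, 0, 0], "grip": 0.45}, {"xyz": [0, 0, -0.5], "turn": [0, 0, 0], "grip": 0.5}, {"xyz": [0, 0, -0.5], "turn": [0, 0, 0], "grip": 0.52}, {"xyz": [0, 0, -0.5], "turn": [0, 0, 0], "grip": 0.52}, {"xyz": [0, 0, -8], "turn": [0, 0, 0], "grip": 0.52}, {"xyz": [0, 0, -25], "turn": [0, 0, 0], "grip": 0.52}, {"xyz": [0, 0, -50], "turn": [0, 0, 0], "grip": 0.52}, {"xyz": [0, 0, -85], "turn": [0, 0, 0], "grip": 0.52}, {"xyz": [0, 0, -120], "turn": [0, 0, 0], "grip": 0.52}, {"xyz": [0, -20, -140], "turn": [0, 0, 0], "grip": 0.52}, {"xyz": [0, -45, -140], "turn": [0, 0, 0], "grip": 0.45}])

```text
clock: 10.6
tcp_pos: [0.597, -0.0566, 0.2451]
orientation: [0.005, 0.664, 0.748, 0.002]
wrist_force: [0.9, -1.1, 0.7]
finger_gap: 0.0386
grip_force: 0.0
```

Run:
```python
from h import *
c=imaging.read_camera("scene");cv2.imwrite("pics/s5.png",cv2.resize(c["color"][110:270,220:420],None,fx=3,fy=3));W=cloud(c);b=c["color"].astype(int)
q=W[(b.max(-1)<110)&(np.hypot(W[...,0]-.6385,W[...,1]+.052)<.03)&(W[...,2]>.1)];print(len(q),q.mean(0),q[:,2].max())
f=np.array([.7025,.0435]);a=-np.array([np.cos(.119),np.sin(.119)]);y=np.array([a[1],-a[0]])
q=W[(W[...,2]>.118)&(W[...,2]<.139)];o=(q[:,:2]-f)@a;s=(q[:,:2]-f)@y
k=(o>.172)&(o<.21)&(abs(s)<.08);print(k.sum(),np.percentile(o[k],[1,50,99]),s[k].min(),s[k].max())
h=f+a*.185;print(h)
go([*h,.235],.119)
```

```text
3167 [ 0.63542162 -0.06088745  0.41577724] 0.5679865926199805
217 [0.17290366 0.18288683 0.18962623] -0.06604497999454889 0.044375246792332776
[0.51880835 0.02153692]
t 10.65 tcp [ 0.5902 -0.0561  0.2427] j6 1.22 shift [85.6, -61.6, 7.5] turn [[0.001, 0.001, 0.0], [-0.002, 0.001, -3.142]]
```

View pics/s5.png

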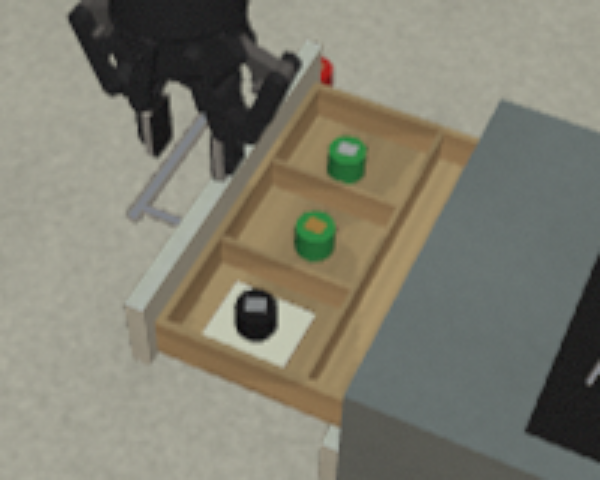

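The specimen stands upright, face up and wholly on the plate (crop 256,314), and the green mounts are undisturbed. Next I go back over the handle.

Call:
apply_moves(rows=[{"xyz": [29, -20, 0], "turn": [0, 0, 0], "grip": 0.38}, {"xyz": [58, -41, 0], "turn": [0, 0, 0], "grip": 0.38}, {"xyz": [80, -57, 0], "turn": [0, 0, 0], "grip": 0.38}, {"xyz": [86, -61, 0], "turn": [0, 0, 0], "grip": 0.38}, {"xyz": [86, -61, 0], "turn": [0, 0, 0], "grip": 0.38}, {"xyz": [86, -61, 0], "turn": [0, 0, 0], "grip": 0.38}, {"xyz": [86, -61, 0], "turn": [0, 0, 0], "grip": 0.38}])

```text
clock: 11.23
tcp_pos: [0.524, 0.0216, 0.2394]
orientation: [0.001, 0.664, 0.748, 0.0]
wrist_force: [0.5, -1.3, 0.1]
finger_gap: 0.0322
grip_force: 0.0
```

```bash
python3 -c "
from h import *
go([.520,.0215,.112],.119)"
```

```text
t 11.23 tcp [0.524  0.0216 0.2394] j6 1.34 shift [0.5, -4.1, 127.4] turn [[0.001, 0.001, -0.0], [0.001, -0.002, 3.141]]
```

Call:
apply_moves(rows=[{"xyz": [0, -4, 30], "turn": [0, 0, 0], "grip": 0.38}, {"xyz": [0, -4, 65], "turn": [0, 0, 0], "grip": 0.38}, {"xyz": [0, -4, 95], "turn": [0, 0, 0], "grip": 0.38}, {"xyz": [0, -4, 115], "turn": [0, 0, 0], "grip": 0.38}, {"xyz": [0, -4, 126], "turn": [0, 0, 0], "grip": 0.38}, {"xyz": [0, -4, 126], "turn": [0, 0, 0], "grip": 0.38}, {"xyz": [0, -4, 126], "turn": [0, 0, 0], "grip": 0.2}, {"xyz": [0, -4, 126], "turn": [0, 0, 0], "grip": 0.1}, {"xyz": [0, -4, 126], "turn": [0, 0, 0], "grip": 0.0}, {"xyz": [0, -4, 126], "turn": [0, 0, 0], "grip": 0.0}, {"xyz": [0, -4, 126], "turn": [0, 0, 0], "grip": 0.0}, {"xyz": [0, -4, 126], "turn": [0, 0, 0], "grip": 0.0}], force=40)

```text
clock: 12.23
tcp_pos: [0.5199, 0.021, 0.1138]
orientation: [0.001, 0.664, 0.748, 0.0]
wrist_force: [1.9, -4.2, -3.0]
finger_gap: 0.0095
grip_force: 39.0
```

```bash
python3 -c "
from h import *
go([.6635,.0385,.113],.119)"
```

```text
t 12.23 tcp [0.5199 0.021  0.1138] j6 1.34 shift [0.4, 144.6, 1.1] turn [[0.002, 0.002, -0.0], [0.003, -0.003, 3.141]]
```

Call:
apply_moves(rows=[{"xyz": [0, 1, 0], "turn": [0, 0, 0], "grip": 0.0}, {"xyz": [0, 4, 0], "turn": [0, 0, 0], "grip": 0.0}, {"xyz": [0, 8, 0], "turn": [0, 0, 0], "grip": 0.0}, {"xyz": [0, 14, 0], "turn": [0, 0, 0], "grip": 0.0}, {"xyz": [0, 21, 0], "turn": [0, 0, 0], "grip": 0.0}, {"xyz": [0, 28, 0], "turn": [0, 0, 0], "grip": 0.0}, {"xyz": [0, 35, 0], "turn": [0, 0, 0], "grip": 0.0}, {"xyz": [0, 42, 0], "turn": [0, 0, 0], "grip": 0.0}, {"xyz": [0, 49, 0], "turn": [0, 0, 0], "grip": 0.0}, {"xyz": [0, 56, 0], "turn": [0, 0, 0], "grip": 0.0}, {"xyz": [0, 63, 0], "turn": [0, 0, 0], "grip": 0.0}, {"xyz": [0, 70, 0], "turn": [0, 0, 0], "grip": 0.0}])

```text
clock: 13.23
tcp_pos: [0.5882, 0.0293, 0.1138]
orientation: [0.0, 0.664, 0.748, -0.001]
wrist_force: [-2.4, -5.1, 1.1]
finger_gap: 0.0095
grip_force: 39.5
```

Call:
apply_moves(rows=[{"xyz": [0, 7, 0], "turn": [0, 0, 0], "grip": 0.0}, {"xyz": [0, 14, 0], "turn": [0, 0, 0], "grip": 0.0}, {"xyz": [0, 21, 0], "turn": [0, 0, 0], "grip": 0.0}, {"xyz": [0, 28, 0], "turn": [0, 0, 0], "grip": 0.0}, {"xyz": [0, 35, 0], "turn": [0, 0, 0], "grip": 0.0}, {"xyz": [0, 42, 0], "turn": [0, 0, 0], "grip": 0.0}, {"xyz": [0, 48, 0], "turn": [0, 0, 0], "grip": 0.0}, {"xyz": [0, 54, 0], "turn": [0, 0, 0], "grip": 0.0}, {"xyz": [0, 59, 0], "turn": [0, 0, 0], "grip": 0.0}, {"xyz": [0, 63, 0], "turn": [0, 0, 0], "grip": 0.0}, {"xyz": [0, 66, 0], "turn": [0, 0, 0], "grip": 0.0}, {"xyz": [0, 68, 0], "turn": [0, 0, 0], "grip": 0.0}])

```text
clock: 14.23
tcp_pos: [0.6561, 0.0374, 0.1138]
orientation: [0.0, 0.664, 0.748, -0.0]
wrist_force: [-1.4, -5.4, 1.9]
finger_gap: 0.0095
grip_force: 39.5
```

Call:
apply_moves(rows=[{"xyz": [0, 1, 0], "turn": [0, 0, 0], "grip": 0.0}, {"xyz": [0, 2, 0], "turn": [0, 0, 0], "grip": 0.0}, {"xyz": [0, 3, 0], "turn": [0, 0, 0], "grip": 0.0}, {"xyz": [0, 4, 0], "turn": [0, 0, 0], "grip": 0.0}, {"xyz": [0, 5, 0], "turn": [0, 0, 0], "grip": 0.0}, {"xyz": [0, 6, 0], "turn": [0, 0, 0], "grip": 0.0}, {"xyz": [0, 6, 0], "turn": [0, 0, 0], "grip": 0.0}, {"xyz": [0, 6, 0], "turn": [0, 0, 0], "grip": 0.0}])

```text
clock: 14.9
tcp_pos: [0.6619, 0.0381, 0.1138]
orientation: [0.001, 0.664, 0.748, -0.0]
wrist_force: [-1.1, -4.4, 1.2]
finger_gap: 0.0094
grip_force: 39.5
```

```bash
python3 -c "
from h import *
go([.6635,.0385,.113],.119)"
```

```text
t 14.9 tcp [0.6619 0.0381 0.1138] j6 1.39 shift [0.2, 1.6, 0.8] turn [[0.0, 0.001, -0.0], [0.002, -0.0, 3.141]]
```

Call:
apply_moves(rows=[{"xyz": [0, 0.5, 0], "turn": [0, 0, 0], "grip": 0.0}, {"xyz": [0, 1, 0], "turn": [0, 0, 0], "grip": 0.0}, {"xyz": [0, 1.5, 0], "turn": [0, 0, 0], "grip": 0.0}, {"xyz": [0, 2, 0], "turn": [0, 0, 0], "grip": 0.0}, {"xyz": [0, 2.5, 0], "turn": [0, 0, 0], "grip": 0.0}, {"xyz": [0, 3, 0], "turn": [0, 0, 0], "grip": 0.0}, {"xyz": [0, 3, 0], "turn": [0, 0, 0], "grip": 0.0}, {"xyz": [0, 3, 0], "turn": [0, 0, 0], "grip": 0.0}])

```text
clock: 15.57
tcp_pos: [0.6635, 0.0383, 0.1138]
orientation: [-0.0, 0.664, 0.748, -0.001]
wrist_force: [-5.0, -6.4, 3.6]
finger_gap: 0.0091
grip_force: 39.7
```

Call:
apply_moves(rows=[{"xyz": [0, 0.5, 0], "turn": [0, 0, 0], "grip": 0.0}, {"xyz": [0, 1, 0], "turn": [0, 0, 0], "grip": 0.0}, {"xyz": [0, 1.5, 0], "turn": [0, 0, 0], "grip": 0.0}, {"xyz": [0, 2, 0], "turn": [0, 0, 0], "grip": 0.0}, {"xyz": [0, 2.5, 0], "turn": [0, 0, 0], "grip": 0.0}, {"xyz": [0, 2.5, 0], "turn": [0, 0, 0], "grip": 0.0}, {"xyz": [0, 2.5, 0], "turn": [0, 0, 0], "grip": 0.0}])

```text
clock: 16.15
tcp_pos: [0.6635, 0.0383, 0.1138]
orientation: [-0.002, 0.664, 0.748, -0.003]
wrist_force: [-11.5, -7.9, 8.0]
finger_gap: 0.0092
grip_force: 40.2
```

Call:
apply_moves(rows=[{"xyz": [0, -2, 0], "turn": [0, 0, 0], "grip": 0.0}, {"xyz": [0, -2, 0], "turn": [0, 0, 0], "grip": 0.2}, {"xyz": [0, -2, 0], "turn": [0, 0, 0], "grip": 0.36}, {"xyz": [0, -3, 0], "turn": [0, 0, 0], "grip": 0.36}, {"xyz": [0, -3, 0], "turn": [0, 0, 0], "grip": 0.36}, {"xyz": [0, -3, 0], "turn": [0, 0, 0], "grip": 0.36}, {"xyz": [0, -3, -20], "turn": [0, 0, 0], "grip": 0.36}, {"xyz": [0, -3, -50], "turn": [0, 0, 0], "grip": 0.36}, {"xyz": [0, -3, -90], "turn": [0, 0, 0], "grip": 0.36}, {"xyz": [0, -20, -130], "turn": [0, 0, 0], "grip": 0.36}, {"xyz": [0, -55, -140], "turn": [0, 0, 0], "grip": 0.36}, {"xyz": [0, -60, -140], "turn": [0, 0, 0], "grip": 0.36}])

```text
clock: 17.15
tcp_pos: [0.606, 0.0325, 0.2583]
orientation: [0.002, 0.664, 0.748, 0.001]
wrist_force: [0.3, -0.1, -1.2]
finger_gap: 0.0307
grip_force: 0.0
```

Run:
```python
from h import *
f=np.array([.7025,.0435]);a=-np.array([np.cos(.119),np.sin(.119)]);y=np.array([a[1],-a[0]])
for n in ["scene","wrist"]:
    c=imaging.read_camera(n);cv2.imwrite(f"pics/{n}6.png",c["color"]);W=cloud(c)
    q=W[(W[...,2]>.118)&(W[...,2]<.139)];o=(q[:,:2]-f)@a;s=(q[:,:2]-f)@y
    k=(o>.025)&(o<.055)&(abs(s)<.08);print(n,k.sum(),np.percentile(o[k],[1,50,99]))
go([.6,.03,.25])
```

```text
scene 279 [0.02654048 0.03797717 0.04463051]
wrist 2210 [0.02593685 0.04090022 0.04600717]
t 17.25 tcp [0.6072 0.0326 0.2546] j6 1.37 shift [-1.7, -7.5, 4.6] turn []
```

View pics/scene6.png

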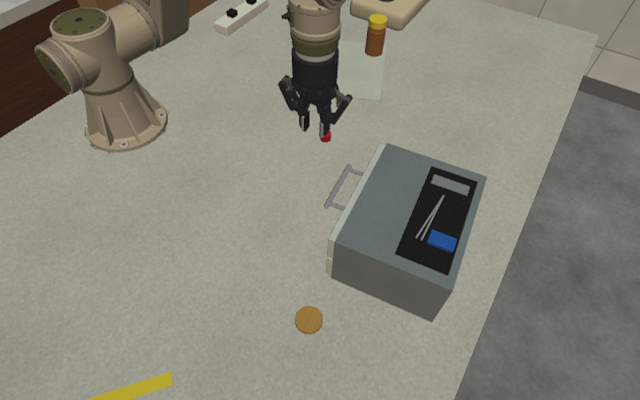

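Run:
```python
from h import *
a=cv2.imread("pics/scene0.png").astype(np.float32);b=cv2.imread("pics/scene6.png").astype(np.float32)
g=lambda i:cv2.cvtColor(i,cv2.COLOR_BGR2GRAY)
for x0,x1,y0,y1 in [(320,372,160,212),(400,490,160,280)]:
    A,B=g(a)[y0:y1,x0:x1],g(b)[y0:y1,x0:x1];print(cv2.phaseCorrelate(A,B,cv2.createHanningWindow(A.shape[::-1],cv2.CV_32F)),abs(A-B).mean())
```

```text
((-0.0734696483157613, -0.004837066419483449), 0.9138968718558836) 2.9978387
((0.015259903498410665, 0.03419692544976982), 0.9807389497756958) 0.8700972
```

Image correlation puts the handle within about 0.3 mm of its original position. I'll follow with one gentle push from outside, with the fingers shut, to be sure the drawer is seated.

Call:
apply_moves(rows=[{"xyz": [0, 5, 40], "turn": [0, 0, 0], "grip": 0.0}, {"xyz": [0, 8, 75], "turn": [0, 0, 0], "grip": 0.0}, {"xyz": [0, 8, 105], "turn": [0, 0, 0], "grip": 0.0}, {"xyz": [0, 8, 125], "turn": [0, 0, 0], "grip": 0.0}, {"xyz": [0, 8, 135], "turn": [0, 0, 0], "grip": 0.0}, {"xyz": [0, 12, 138], "turn": [0, 0, 0], "grip": 0.0}, {"xyz": [0, 16, 138], "turn": [0, 0, 0], "grip": 0.0}, {"xyz": [0, 20, 138], "turn": [0, 0, 0], "grip": 0.0}, {"xyz": [0, 23, 138], "turn": [0, 0, 0], "grip": 0.0}, {"xyz": [0, 26, 138], "turn": [0, 0, 0], "grip": 0.0}, {"xyz": [0, 29, 138], "turn": [0, 0, 0], "grip": 0.0}, {"xyz": [0, 31, 138], "turn": [0, 0, 0], "grip": 0.0}])

```text
clock: 18.25
tcp_pos: [0.6396, 0.0361, 0.1161]
orientation: [0.001, 0.664, 0.748, 0.0]
wrist_force: [-0.1, 0.1, -0.2]
finger_gap: 0.0
grip_force: 0.0
```

Call:
apply_moves(rows=[{"xyz": [0, 1, 0], "turn": [0, 0, 0], "grip": 0.0}, {"xyz": [0, 2, 0], "turn": [0, 0, 0], "grip": 0.0}, {"xyz": [0, 3, 0], "turn": [0, 0, 0], "grip": 0.0}, {"xyz": [0, 4, 0], "turn": [0, 0, 0], "grip": 0.0}, {"xyz": [0, 5, 0], "turn": [0, 0, 0], "grip": 0.0}, {"xyz": [0, 6, 0], "turn": [0, 0, 0], "grip": 0.0}, {"xyz": [0, 6, 0], "turn": [0, 0, 0], "grip": 0.0}])

```text
clock: 18.83
tcp_pos: [0.6444, 0.0367, 0.1151]
orientation: [-0.0, 0.664, 0.748, -0.0]
wrist_force: [0.1, -0.0, 0.0]
finger_gap: -0.0
grip_force: 0.3
```

Call:
apply_moves(rows=[{"xyz": [0, 1, 0], "turn": [0, 0, 0], "grip": 0.0}, {"xyz": [0, 2, 0], "turn": [0, 0, 0], "grip": 0.0}, {"xyz": [0, 3, 0], "turn": [0, 0, 0], "grip": 0.0}, {"xyz": [0, 4, 0], "turn": [0, 0, 0], "grip": 0.0}, {"xyz": [0, 5, 0], "turn": [0, 0, 0], "grip": 0.0}, {"xyz": [0, 5, 0], "turn": [0, 0, 0], "grip": 0.0}, {"xyz": [0, 5, 0], "turn": [0, 0, 0], "grip": 0.0}])

```text
clock: 19.42
tcp_pos: [0.6448, 0.0368, 0.115]
orientation: [-0.003, 0.664, 0.748, -0.003]
wrist_force: [-14.2, -1.9, 8.7]
finger_gap: -0.0001
grip_force: 7.3
```

The drawer is firmly seated: it took 14 N and did not move. I'll retreat and hand in.

Call:
apply_moves(rows=[{"xyz": [0, -10, 0], "turn": [0, 0, 0], "grip": 0.0}, {"xyz": [0, -35, 0], "turn": [0, 0, 0], "grip": 0.0}, {"xyz": [0, -60, -20], "turn": [0, 0, 0], "grip": 0.0}, {"xyz": [0, -70, -55], "turn": [0, 0, 0], "grip": 0.0}, {"xyz": [0, -70, -90], "turn": [0, 0, 0], "grip": 0.0}, {"xyz": [0, -70, -110], "turn": [0, 0, 0], "grip": 0.0}, {"xyz": [0, -70, -110], "turn": [0, 0, 0], "grip": 0.0}, {"xyz": [0, -70, -110], "turn": [0, 0, 0], "grip": 0.0}])

```text
clock: 20.08
tcp_pos: [0.5813, 0.029, 0.2269]
orientation: [0.002, 0.664, 0.748, 0.001]
wrist_force: [0.1, 0.9, -0.0]
finger_gap: -0.0002
grip_force: 0.0
```

```bash
python3 -c "
from h import *
print(ticket.hand_in())"
```

```text
the job is handed in; nothing more can be done
None
```

I stood the specimen face up on the plate, pushed the drawer gently shut and handed the job in at about 20 s; it looked right on the plate before closing, but I couldn't see inside after that.

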